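# Lock the spring collar of a tilted sample chuck

### The arm

A 6-joint arm with a two-finger parallel gripper is mounted at the origin on the work surface. World frame = base frame: x ahead of the robot, y to its left, z up, the work surface at z = 0. Lengths are in mm, angles in rad, forces in N, time in s.
With the tool pointing down it reaches from about 350 to 975 mm from the base axis. Payload 7.1 kg.
Tool frame: the origin (TCP) lies at the very end of the fingers, on their centre line; the grasp point (between the pads) lies 19 mm behind it; y points along the fingers, x is the direction in which the jaws open and shut, and the axes are right-handed (so a half turn about y gives the same grasp; the last joint's range is limited). The gripper opens to 88 mm and grips with 3 to 60 N. Pads are 20 mm wide; open, the fingers measure 115 mm over their backs; the gripper's body (75 mm by 178 mm) begins 61 mm behind the grasp point.
Start: joints at [-1.169, 0.423, 1.63, -0, 1.089, -0.019], TCP at [255.322, -570.452, 222.675] pointing down, gripper open.
Joint ranges: [-3, 3], [-0.9, 2.11], [0.09, 2.58], [-1.31, 4.45], [0.11, 2.69], [-2.54, 2.54]. Speed limits (rad/s): [2.39, 2.39, 3.01, 3.14, 3.14, 3.14].

### API

Orientations are given as a rotation vector (axis times angle).
In Python, from workcell import ctrl gives the robot as it stands. The module is installed in compiled form; this text tells all that it offers.
- The arm moves only by the tool jog_arm, never from a script. Its argument "steps" is a list of rows, each an object with "turn": the turn, a rotation vector about the world's x, y, z scaled (see below), a list of three; "dp": the shift along the world's x, y, z scaled (see below), a list of three; "claw": the opening, from 0 (shut) to 1 (fully open). In form: [{"turn": [wx, wy, wz], "dp": [x, y, z], "claw": claw}, ...]. A call has 1 to 12 rows; each row is the pose to reach, as a shift and turn from the pose measured when the call began, turning the shorter way round; what a row does not reach only later rows make up. The controller multiplies each number of a shift by 80 mm and each number of a turn by pi rad. A row lasts 1/12 s, in which the tool goes at most 41.7 mm and 7.16 degrees, less where a joint would pass 70% of its speed; a pose out of reach is approached as far as the arm can. A call with a number of a shift or a turn outside -1 to 1 is refused whole. A call with a gripper value outside its range is refused whole. The fingers move at their own pace and stop on an object; the grip force is fixed at half the most. Time passes only in rows, so rows that repeat a pose let the fingers close. It gives the time, the measured TCP pose, the force and the opening at its end, in the units of the state.
- ctrl.get_obs(): the state, without advancing time (a new reading comes with each control period).
- ctrl.get_image(name): name is "side" or "top" or "wrist"; returns a dict with "img" (400x640x3 uint8, red, green, blue), "range_z" (400x640 float32, mm along the optical axis (not along the pixel's ray), 0 where there is no reading), "fovy" (degrees; the focal length in pixels is half the picture's height over the tangent of half this angle, whatever the lens; pixels are square), "cx", "cy" (the principal point, pixels), "camera_from_world" (4x4, takes a point from world to camera coordinates); the wrist camera has in their place "hand_eye" (4x4, takes a point from camera to tool coordinates, whose origin is the TCP and whose axes are the tool frame's). Camera axes: x right, y down, z forward; pixel columns grow to the right and rows downward; lengths in mm; the calibration is good to about 2 mm. A picture is of the moment at which its call begins: read the wrist's pose just before it.
- ctrl.close_job(): hands the job in, once; it reports no verdict.
The state is a dict: "t": time; "qpos": joint angles; "qvel": joint speeds; "joint_torque": joint torques, N m; "ee_pos": TCP position; "orientation": TCP orientation; "ft_force": force on the tool from outside, world axes, zero at the start; "moment": the same for the moment, N m; "width": finger opening in mm.
Only numpy, scipy, OpenCV 4.12 (cv2) and the standard library are available. Lean on these libraries where they do the work, as an engineer would, in place of code of your own. Each camera call takes 0.05 s, during which the arm holds its last target.

### The job

Lock the sample holder in the tilted chuck on the turntable: pull the knurled spring collar back along its axis (up, towards the sample end), turn it clockwise as seen looking down onto the sample end, and feel for the lock slot, where the collar springs fully home again; let go of it there. Do not shift the lens, post clamp or shutter box standing around.

Things in the scene. Friction and masses are not known exactly. Their poses are not given: they have to be found in the camera images.
- chuck_stand: Fixed aluminium turntable (disc 260 mm across, 15 mm high) with a grey cradle carrying the chuck. Origin: centre of the disc's underside, on the breadboard; z up; the chuck leans towards its -x. The cradle spans x -20 to 110 mm, y -60 to 60 mm, up to 92 mm high, all below the collar.
- chuck_axis (a point): Fixed point on the chuck's axis, 150 mm straight above the chuck_stand origin: middle of the collar's grip band when home. z: the axis, pointing up out of the sample end, 35 degrees from vertical; it does not turn. The chuck body below the collar is 48 mm in diameter for 60 mm; the fixed brass sample holder (36 mm in diameter) ends 34 mm above this point.
- collar_mid (a point): Middle of the collar's grip band, on the axis, moving and turning with the collar; z along the axis. The collar is a knurled steel sleeve, 54 mm in diameter, reaching from 24 mm below this point to 20 mm above it; its side is clear all round. A small dark rib, 6 mm high, stands on its rim at radius 22 mm on this point's -x.
- sleeve (a joint): Pull of the collar along +z of the axis, m: 0 home, 0.014 end of travel. A spring presses it home with 4.5 N (home) to 11 N (full travel), plus 1.6 N of weight. An inner pin meets a land 8 mm high: pull more than 8 mm to turn out of the open slot. Let go on the land, the collar stays at 0.008, keeps its angle, can be regripped and turns with little drag.
- collar (a joint): Turn of the collar, rad, clockwise seen from the sample end (negative about z of the axis). Starts at -0.25 to 0.2 in the open slot (free play -0.3 to 0.3 there). The lock slot is hidden and differs each time: its centre is anywhere from 1.65 to 2.55. Within 0.07 of it the collar drops straight home, let loose within 0.15 it slides in; elsewhere beyond 0.3 the land holds it up. End stop 2.8.
- lens: Black lens barrel standing upright, 68 mm in diameter, 110 mm high, loose. Origin at the centre of its underside.
- post_clamp: Steel post on a round foot (56 mm) with an aluminium clamp block on top, 85 mm high, loose. Origin at the centre of its underside.
- shutter_box: Grey box 100 x 60 x 30 mm with a dark knob on top (44 mm high in all), loose. Origin at the centre of its underside.

How it is judged:
By the outcome, as a careful person would: the job done as asked, in the order asked, and still so for the second after the job is handed in, with the robot touching nothing.
It also fails if it takes over 48 s, if anything falls off the work surface, if the arm or the gripper's body presses on something with over 40 N, if the wrist force passes 120 N, or if a joint passes its speed limit or range.

## Working session

There is one attempt and no reset: what is moved stays moved. The work goes in short steps, Python scripts to look and compute and a tool call to move; the robot and the scene stay as the last step left them, time stands still between calls to the robot, and variables do not carry over. Pictures are saved under pics/ and viewed, and the job is handed in when it is done.

Besides the shell and the picture viewer there is one more tool, called by a JSON object that holds its "fn" and its "kwargs", one argument or row to a line. jog_arm: Moves the arm, as the interface text tells. Its arguments: {"type":"object","properties":{"steps":{"type":"array","items":{"type":"object","properties":{"turn":{"type":"array","items":{"type":"number"}},"dp":{"type":"array","items":{"type":"number"}},"claw":{"type":"number"}}}}},"required":["steps"]}

```bash
mkdir -p pics; python3 - <<'E'
from workcell import ctrl
import cv2,numpy as np
print(ctrl.get_obs())
for n in ("side","top","wrist"):
    d=ctrl.get_image(n); cv2.imwrite(f"pics/{n}0.png",d["img"][:,:,::-1]); np.savez(f"{n}0.npz",**d)
    print(n,{k:v for k,v in d.items() if k not in("img","range_z")})
E
```

```text
{'t': 0.0, 'qpos': array([-1.16899316e+00,  4.23832822e-01,  1.63068830e+00,  2.72143524e-05,
        1.08860970e+00, -1.90196249e-02]), 'qvel': array([ 0.00025548, -0.00067207,  0.00045858,  0.00036467, -0.00048159,
        0.00078913]), 'joint_torque': array([-7.38552080e-04, -5.44632554e+01, -2.73671025e+01,  6.42871438e-02,
        2.27328931e-02, -1.37059124e-04]), 'ee_pos': array([ 255.11952363, -569.94601004,  221.90738073]), 'orientation': array([-1.37848281,  0.8948115 , -0.89273874]), 'ft_force': array([-0.32285616, -0.14063287,  0.35820688]), 'moment': array([ 0.00283889, -0.03990006, -0.01087109]), 'width': 87.75818357471081}
side {'fovy': 43.67661207208634, 'cx': 322.7464783997402, 'cy': 208.87020221005815, 'camera_from_world': array([[-9.95785229e-01, -9.12836426e-02,  8.89242005e-03,
         5.79529175e+02],
       [-7.54168148e-02,  7.59790084e-01, -6.45779632e-01,
         9.55987001e+01],
       [ 5.21927445e-02, -6.43728456e-01, -7.63472064e-01,
         1.24714305e+03],
       [ 0.00000000e+00,  0.00000000e+00,  0.00000000e+00,
         1.00000000e+00]])}
top {'f
[... 179 characters left out ...]
0],
       [-9.83932232e-01, -3.20017785e-02, -1.75650929e-01,
         5.82335793e+02],
       [ 1.76051087e-01, -1.01258182e-02, -9.84328950e-01,
         1.16015149e+03],
       [ 0.00000000e+00,  0.00000000e+00,  0.00000000e+00,
         1.00000000e+00]])}
wrist {'fovy': 60.345726108536525, 'cx': 318.7702848249339, 'cy': 201.34112403195618, 'hand_eye': array([[ 9.99999487e-01, -7.44333329e-04,  6.87463954e-04,
         1.30470793e+00],
       [-8.61123975e-04, -2.66783686e-01,  9.63756050e-01,
        -1.61740835e+02],
       [-5.33951581e-04, -9.63756147e-01, -2.66784190e-01,
         7.23735819e+01],
       [ 0.00000000e+00,  0.00000000e+00,  0.00000000e+00,
         1.00000000e+00]])}
```

View pics/side0.png

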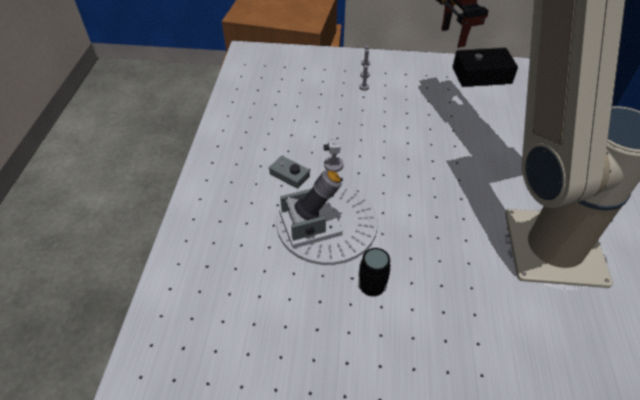

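View pics/top0.png

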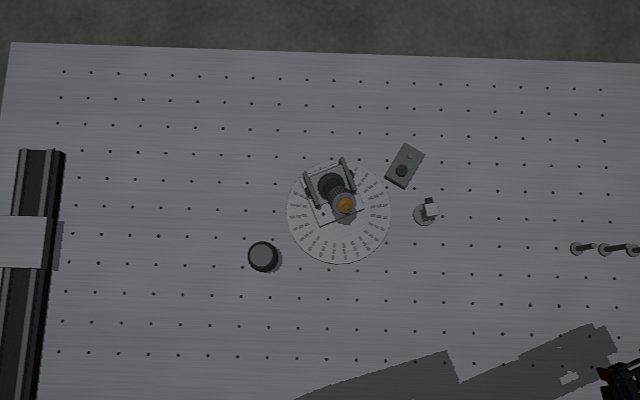

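View pics/wrist0.png

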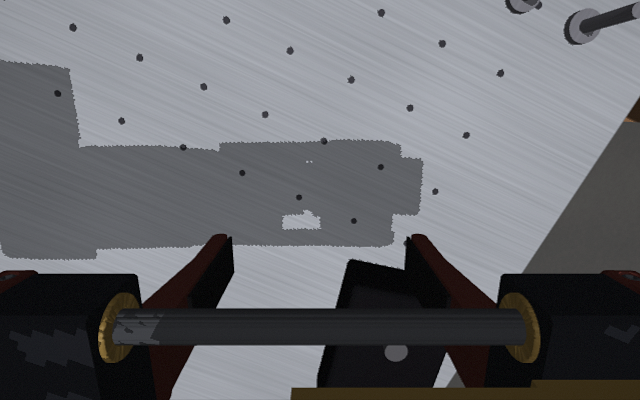

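The side view shows the chuck at about (320,190), leaning towards the robot. In the top view the disc is near (339,212) and the brass holder near (345,204). Around it stand the lens (263,256), the clamp (427,212) and the box (405,166).

```bash
cat > h.py <<'E'
import numpy as np,cv2
from scipy.spatial.transform import Rotation as R
def cloud(d,Twc=None):
    f=200/np.tan(np.radians(float(d["fovy"]))/2); z=d["range_z"]; v,u=np.mgrid[:400,:640]
    P=np.stack([(u-d["cx"])/f*z,(v-d["cy"])/f*z,z],-1)
    T=np.linalg.inv(d["camera_from_world"]) if Twc is None else Twc
    return P@T[:3,:3].T+T[:3,3]
def crop(img,x0,y0,x1,y1,s,fn):
    cv2.imwrite(fn,cv2.resize(img[y0:y1,x0:x1,::-1],None,fx=s,fy=s,interpolation=cv2.INTER_CUBIC))
E
python3 - <<'E'
from h import *
for n in ("top","side"):
    d=dict(np.load(n+"0.npz")); P=cloud(d); z=P[...,2]; ok=d["range_z"]>0
    # disc top
    m=ok&(z>9)&(z<21); cnt,lab,st,ce=cv2.connectedComponentsWithStats(m.astype(np.uint8))
    i=1+np.argmax(st[1:,4]); q=P[lab==i]; 
    h=cv2.convexHull(q[:,:2].astype(np.float32))
    print(n,"disc",st[i],cv2.minEnclosingCircle(h),np.median(q[:,2]))
    m=ok&(z>25)&(P[...,0]>300)&(P[...,0]<900)&(abs(P[...,1])<400); cnt,lab,st,ce=cv2.connectedComponentsWithStats(m.astype(np.uint8))
    for i in range(1,cnt):
        if st[i,4]>30:
            q=P[lab==i]; print(st[i],q.min(0).round(),q.max(0).round(),np.median(q,0).round())
d=np.load("top0.npz");crop(d["img"],220,130,450,290,3,"pics/topc.png")
d=np.load("side0.npz");crop(d["img"],250,120,410,300,3.3,"pics/sidec.png")
E
```

```text
top disc [ 287  161  105  103 5620] ((572.227294921875, -21.93513298034668), 129.86505126953125) 15.831723316934813
[385 143  40  45 941] [ 634. -230.   25.] [ 747. -133.   49.] [ 690. -182.   31.]
[ 300  157   65   70 2667] [530. -82.  25.] [688.  76. 187.] [599.  -1.  88.]
[423 197  17  21 246] [ 554. -252.   60.] [ 601. -218.   93.] [ 574. -232.   85.]
[248 241  31  31 755] [417. 119.  37.] [485. 185. 119.] [448. 150. 111.]
side disc [ 276  185  102   79 3509] ((573.0186767578125, -20.64527130126953), 131.5808868408203) 15.57045504507687
[323 139  17  22 220] [ 558. -251.   26.] [ 603. -214.   90.] [ 576. -226.   79.]
[269 155  41  28 584] [ 637. -228.   25.] [ 748. -132.   51.] [ 693. -175.   31.]
[ 279  170   64   76 3062] [534. -68.  25.] [697.  78. 185.] [605.  10.  85.]
[ 358  247   32   45 1133] [419. 124.  25.] [488. 192. 115.] [455. 173. 104.]
```

```bash
ls
```

```text
h.py
pics
side0.npz
top0.npz
wrist0.npz
```

View pics/topc.png

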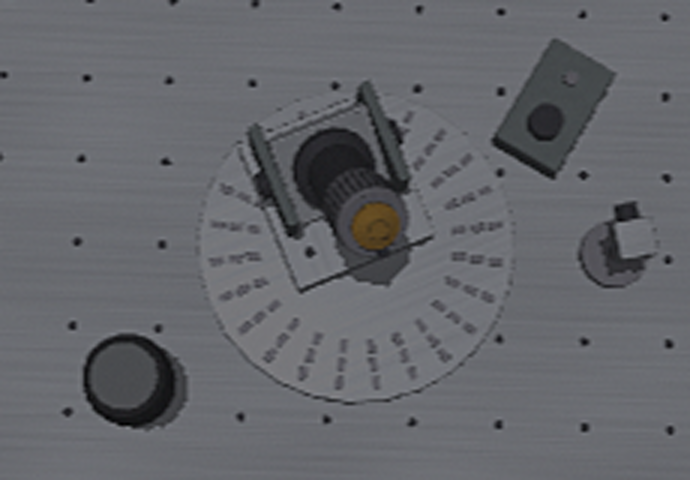

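View pics/sidec.png

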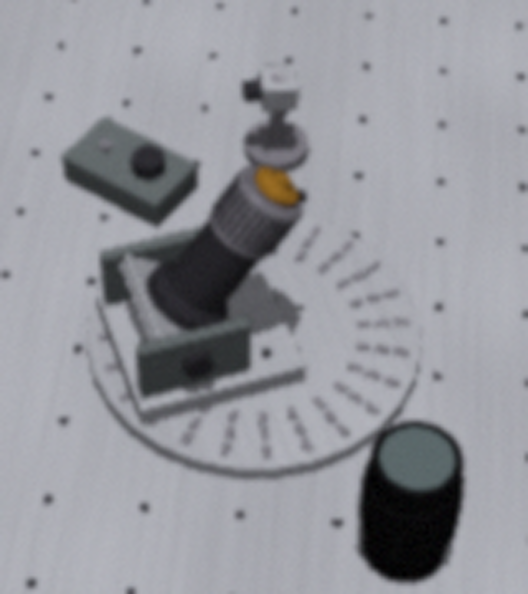

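```bash
cat >> h.py <<'E'
def axis(psi): return np.array([np.sin(np.radians(35))*np.cos(psi),np.sin(np.radians(35))*np.sin(psi),np.cos(np.radians(35))])
E
python3 - <<'E'
from h import *
from scipy.optimize import least_squares
for n in ("top","side","both"):
    Q=[]
    for m in (("top","side") if n=="both" else (n,)):
        d=dict(np.load(m+"0.npz")); Q.append(cloud(d)[d["range_z"]>0])
    Q=np.vstack(Q)
    p=np.array([572.5,-21.5,150,np.pi+0.38])
    for it in range(6):
        c=p[:3]; a=axis(p[3]); r=Q-c; s=r@a; rad=np.linalg.norm(r-s[:,None]*a,axis=1)
        k=(s>-70)&(s<18)&(abs(s+24)>4)&(rad<35)&(rad>19)
        q=Q[k]
        def f(x):
            c=np.array([x[0],x[1],150]); a=axis(x[2]); r=q-c; s=r@a
            return np.linalg.norm(r-s[:,None]*a,axis=1)-np.where(s>-24,27,24)
        o=least_squares(f,[p[0],p[1],p[3]],loss="soft_l1",f_scale=1.5); p=np.array([o.x[0],o.x[1],150,o.x[2]])
    print(n,k.sum(),p,np.degrees(p[3]-np.pi),"rms",np.sqrt(np.mean(f(o.x)**2)))
    top=(s>25)&(s<45)&(rad<16); print("brass end s",np.percentile(s[top],[10,50,90]))
    top=(s>14)&(s<26)&(rad>20)&(rad<26); print("rim s",np.percentile(s[top],[10,50,90]),top.sum())
print(R.from_rotvec([-1.37848281,0.8948115,-0.89273874]).as_matrix().round(3))
E
```

```text
top 350 [572.75347451 -21.48586057 150.           3.56172422] 24.071765564889244 rms 0.9825612136797477
brass end s [27.25063102 30.50461604 34.11794179]
rim s [18.10966693 20.60729762 23.41796056] 155
side 639 [574.65866658 -21.07564889 150.           3.563738  ] 24.187146944500988 rms 1.6079086860062601
brass end s [27.78352523 29.57162305 34.48866191]
rim s [15.88445112 20.1584678  21.71849462] 68
both 994 [573.71851843 -21.25178298 150.           3.56036258] 23.99374915008643 rms 1.5156958638570268
brass end s [27.20740199 30.19127084 34.48375955]
rim s [17.7587679  20.6626732  23.97964819] 223
[[ 0.408 -0.001  0.913]
 [-0.913  0.001  0.409]
 [-0.002 -1.     0.   ]]
```

```bash
cat >> h.py <<'E'
C=np.array([573.3,-21.4,150.]); A=axis(3.561)
def tgt(q6):
    h=np.array([-A[0],-A[1],0]); h/=np.linalg.norm(h)
    x=h*np.cos(np.radians(35))+np.array([0,0,np.sin(np.radians(35))])
    x=R.from_rotvec(-A*q6).apply(x); y=-A
    return R.from_matrix(np.stack([x,y,np.cross(x,y)],1))
E
python3 - <<'E'
from h import *
R0=R.from_rotvec([-1.37848281,0.8948115,-0.89273874])
for q in (-1.9,-1.5,-1.2,-1.0):
    rv=(tgt(q)*R0.inv()).as_rotvec(); print(q,rv,np.degrees(np.linalg.norm(rv)),rv/7/np.pi)
print(A,C+110*A,C-19*A)
E
```

```text
-1.9 [ 0.8320521   0.21942317 -2.69456368] 162.06838816460592 [ 0.03783577  0.00997779 -0.12252947]
-1.5 [-0.82961437 -0.40889708  2.93071503] 176.08128888464267 [-0.03772492 -0.01859371  0.13326794]
-1.2 [-0.69968128 -0.48667715  2.65376067] 159.6986035024013 [-0.0318165  -0.02213059  0.12067404]
-1.0 [-0.61705941 -0.52771431  2.46684035] 148.7986510935339 [-0.02805944 -0.02399667  0.11217424]
[-0.52386482 -0.23357136  0.81915204] [515.67486987 -47.0928494  240.10672487] [583.25343157 -16.96214419 134.43611116]
```

{"fn": "jog_arm", "kwargs": {
  "steps": [
    {"dp": [0.1, 0.3, 0.4], "turn": [0, 0, 0], "claw": 1},
    {"dp": [0.2, 0.6, 0.8], "turn": [-0.0159, -0.0111, 0.0603], "claw": 1},
    {"dp": [0.4, 0.94, 0.8], "turn": [-0.0318, -0.0221, 0.1207], "claw": 1},
    {"dp": [0.46, 0.94, 0.8], "turn": [-0.0318, -0.0221, 0.1207], "claw": 1},
    {"dp": [0.46, 0.94, 0.8], "turn": [-0.0318, -0.0221, 0.1207], "claw": 1}
  ]
}}

```text
t: 0.57
ee_pos: [292.6, -493.1, 286.7]
orientation: [-1.532, 0.508, -0.69]
ft_force: [-0.6, 0.2, -0.2]
width: 87.4
```

{"fn": "jog_arm", "kwargs": {
  "steps": [
    {"dp": [0.24, 0.47, 0], "turn": [-0.008, -0.0055, 0.0302], "claw": 1},
    {"dp": [0.46, 0.94, 0], "turn": [-0.0159, -0.0111, 0.0603], "claw": 1},
    {"dp": [0.46, 0.94, 0], "turn": [-0.0318, -0.0221, 0.1207], "claw": 1},
    {"dp": [0.46, 0.94, 0], "turn": [-0.0318, -0.0221, 0.1207], "claw": 1}
  ]
}}

```text
t: 0.9
ee_pos: [330.0, -415.2, 286.5]
orientation: [-1.635, 0.116, -0.47]
ft_force: [0.2, 0.1, -0.4]
width: 87.9
```

```bash
cat > st.py <<'E'
from h import *
from workcell import ctrl
o=ctrl.get_obs(); np.set_printoptions(precision=3,suppress=True)
Rc=R.from_rotvec(o["orientation"])
print("t",o["t"],"q",o["qpos"],"p",o["ee_pos"],"F",o["ft_force"],"M",o["moment"],"w",round(o["width"],1))
d=o["ee_pos"]-C; print("s",d@A,"perp",d-(d@A)*A,"Fa",o["ft_force"]@A,"Ma",o["moment"]@A)
rv=(tgt(-1.2)*Rc.inv()).as_rotvec(); print("turn/pi to tgt",rv/np.pi,"deg",np.degrees(np.linalg.norm(rv)))
for s in (110,-19): print(s,"dp/80",(C+s*A-o["ee_pos"])/80)
E
python3 st.py
```

```text
t 0.9 q [-0.976  0.109  1.922  0.12   0.893 -0.67 ] p [ 330.028 -415.239  286.53 ] F [ 0.196  0.099 -0.426] M [0.048 0.047 0.023] w 87.9
s 331.2699555734359 perp [ -69.732 -316.464 -134.831] Fa -0.47535104813493245 Ma -0.01742638369706707
turn/pi to tgt [-0.158 -0.11   0.598] deg 113.06949862418831
110 dp/80 [ 2.321  4.602 -0.58 ]
-19 dp/80 [ 3.165  4.978 -1.901]
```

Tracking well; continue with five equal shares.

{"fn": "jog_arm", "kwargs": {
  "steps": [
    {"dp": [0.23, 0.46, 0], "turn": [-0.008, -0.0055, 0.0302], "claw": 1},
    {"dp": [0.46, 0.92, 0], "turn": [-0.0159, -0.0111, 0.0603], "claw": 1},
    {"dp": [0.46, 0.92, 0], "turn": [-0.0317, -0.022, 0.12], "claw": 1},
    {"dp": [0.46, 0.92, 0], "turn": [-0.0317, -0.022, 0.12], "claw": 1}
  ]
}}

```text
t: 1.23
ee_pos: [367.4, -338.9, 286.2]
orientation: [-1.687, -0.277, -0.238]
ft_force: [0.6, 0.5, -0.8]
width: 88.2
```

{"fn": "jog_arm", "kwargs": {
  "steps": [
    {"dp": [0.23, 0.46, 0], "turn": [-0.008, -0.0055, 0.0302], "claw": 1},
    {"dp": [0.46, 0.92, 0], "turn": [-0.0159, -0.0111, 0.0603], "claw": 1},
    {"dp": [0.46, 0.92, 0], "turn": [-0.0317, -0.022, 0.12], "claw": 1},
    {"dp": [0.46, 0.92, 0], "turn": [-0.0317, -0.022, 0.12], "claw": 1}
  ]
}}

```text
t: 1.57
ee_pos: [405.0, -262.4, 286.0]
orientation: [-1.688, -0.668, 0.007]
ft_force: [-0.1, 0.4, 0.4]
width: 87.7
```

{"fn": "jog_arm", "kwargs": {
  "steps": [
    {"dp": [0.23, 0.46, 0], "turn": [-0.008, -0.0055, 0.0302], "claw": 1},
    {"dp": [0.46, 0.92, 0], "turn": [-0.0159, -0.0111, 0.0603], "claw": 1},
    {"dp": [0.46, 0.92, 0], "turn": [-0.0317, -0.022, 0.12], "claw": 1},
    {"dp": [0.46, 0.92, 0], "turn": [-0.0317, -0.022, 0.12], "claw": 1}
  ]
}}

```text
t: 1.9
ee_pos: [442.5, -185.5, 285.9]
orientation: [-1.636, -1.054, 0.26]
ft_force: [0.4, -0.3, -0.4]
width: 87.6
```

```bash
python3 st.py
```

```text
t 1.9 q [-0.617 -0.047  2.17   0.514  0.657 -1.81 ] p [ 442.493 -185.541  285.874] F [ 0.384 -0.324 -0.355] M [0.006 0.003 0.002] w 87.6
s 218.16547446824927 perp [ -16.518 -113.184  -42.837] Fa -0.4163644230311879 Ma -0.00223380432353687
turn/pi to tgt [-0.06  -0.044  0.228] deg 43.223114502611764
110 dp/80 [ 0.915  1.731 -0.572]
-19 dp/80 [ 1.76   2.107 -1.893]
```

{"fn": "jog_arm", "kwargs": {
  "steps": [
    {"dp": [0.23, 0.43, 0], "turn": [-0.008, -0.0055, 0.0302], "claw": 1},
    {"dp": [0.46, 0.86, 0], "turn": [-0.0159, -0.0111, 0.0603], "claw": 1},
    {"dp": [0.46, 0.86, 0], "turn": [-0.0305, -0.022, 0.114], "claw": 1},
    {"dp": [0.46, 0.86, 0], "turn": [-0.0305, -0.022, 0.114], "claw": 1}
  ]
}}

```text
t: 2.23
ee_pos: [479.8, -113.8, 285.8]
orientation: [-1.536, -1.416, 0.507]
ft_force: [-0.1, -0.3, -0.1]
width: 87.7
```

{"fn": "jog_arm", "kwargs": {
  "steps": [
    {"dp": [0.23, 0.43, 0], "turn": [-0.008, -0.0055, 0.0302], "claw": 1},
    {"dp": [0.46, 0.86, 0], "turn": [-0.0159, -0.0111, 0.0603], "claw": 1},
    {"dp": [0.46, 0.86, 0], "turn": [-0.0305, -0.022, 0.114], "claw": 1},
    {"dp": [0.46, 0.86, 0], "turn": [-0.0305, -0.022, 0.114], "claw": 1}
  ]
}}

```text
t: 2.57
ee_pos: [517.1, -42.4, 285.6]
orientation: [-1.382, -1.764, 0.758]
ft_force: [0.3, 0.3, 0.4]
width: 87.6
```

```bash
python3 st.py; python3 - <<'E'
from h import *
from workcell import ctrl
o=ctrl.get_obs(); d=ctrl.get_image("wrist"); cv2.imwrite("pics/w1.png",d["img"][:,:,::-1]); np.savez("w1.npz",pos=o["ee_pos"],ori=o["orientation"],**d)
d=ctrl.get_image("side"); cv2.imwrite("pics/s1.png",d["img"][:,:,::-1])
E
```

```text
t 2.5667 q [-0.348  0.028  2.138  0.733  0.647 -2.514] p [517.07  -42.361 285.625] F [0.348 0.284 0.413] M [-0.054  0.107 -0.022] w 87.6
s 145.45001905081782 perp [19.967 13.012 16.479] Fa 0.08943728284066248 Ma -0.015205828735317591
turn/pi to tgt [ 0.002  0.001 -0.006] deg 1.2182633810617203
110 dp/80 [-0.017 -0.059 -0.569]
-19 dp/80 [ 0.827  0.317 -1.89 ]
```

View pics/w1.png

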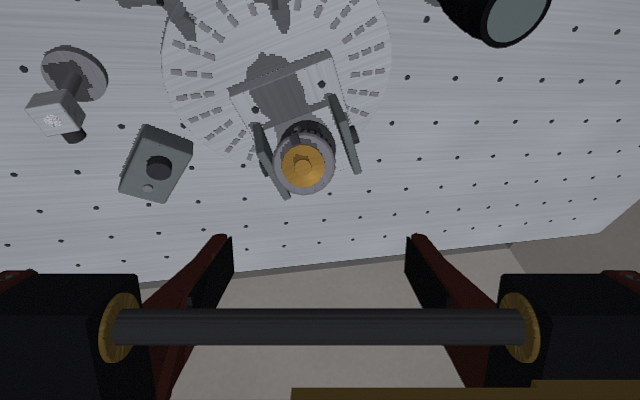

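View pics/s1.png

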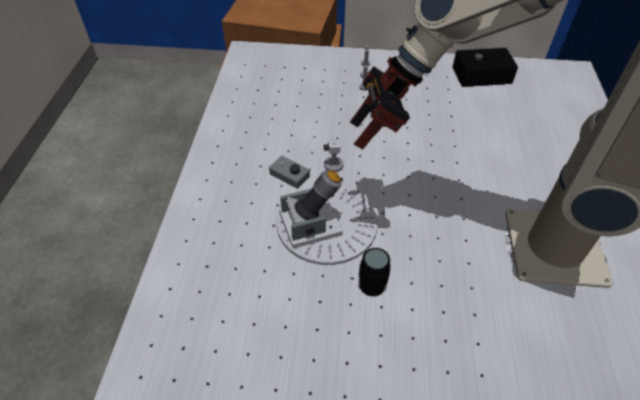

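The wrist view shows the collar and brass end at (304,166), with the rib just above it at about (294,140). Everything is upright and there's no contact. Next I refine the axis from the wrist depth.

```bash
cat > fit.py <<'E'
from h import *
import sys
from scipy.optimize import least_squares
def fit(fn,free_z=False):
    d=dict(np.load(fn)); T=np.eye(4); T[:3,:3]=R.from_rotvec(d["ori"]).as_matrix(); T[:3,3]=d["pos"]
    Q=cloud(d,T@d["hand_eye"])[d["range_z"]>0]
    p=np.array([573.3,-21.4,3.561])
    for it in range(6):
        c=np.array([p[0],p[1],150]); a=axis(p[2]); r=Q-c; s=r@a; rad=np.linalg.norm(r-s[:,None]*a,axis=1)
        k=(s>-70)&(s<18)&(abs(s+24)>4)&(rad<35)&(rad>19); q=Q[k]
        def f(x):
            r=q-np.array([x[0],x[1],150]); a=axis(x[2]); s=r@a
            return np.linalg.norm(r-s[:,None]*a,axis=1)-np.where(s>-24,27,24)
        o=least_squares(f,p,loss="soft_l1",f_scale=1.5); p=o.x
    print(fn,k.sum(),p,"rms",np.sqrt(np.mean(f(p)**2)))
    r=Q-C; s=r@A; pr=r-s[:,None]*A; rad=np.linalg.norm(pr,axis=1)
    t=(s>25)&(s<45)&(rad<15); print("brass s",np.percentile(s[t],[10,50,90]),t.sum(),"mean perp",pr[t].mean(0))
    t=(s>8)&(s<40)&(rad>20)&(rad<25); print("rim s",np.percentile(s[t],[5,50,90,98]),t.sum())
fit(sys.argv[1])
E
python3 fit.py w1.npz; python3 - <<'E'
from h import *
d=np.load("w1.npz");crop(d["img"],230,80,390,210,5,"pics/w1c.png")
E
```

```text
w1.npz 799 [573.5241389  -23.57514501   3.91409762] rms 2.403765473843757
brass s [27.26286553 28.7734086  33.78354181] 1037 mean perp [-0.49938682  0.04805028 -0.30566733]
rim s [18.40818997 19.65477347 20.81675918 25.68542853] 991
```

View pics/w1c.png

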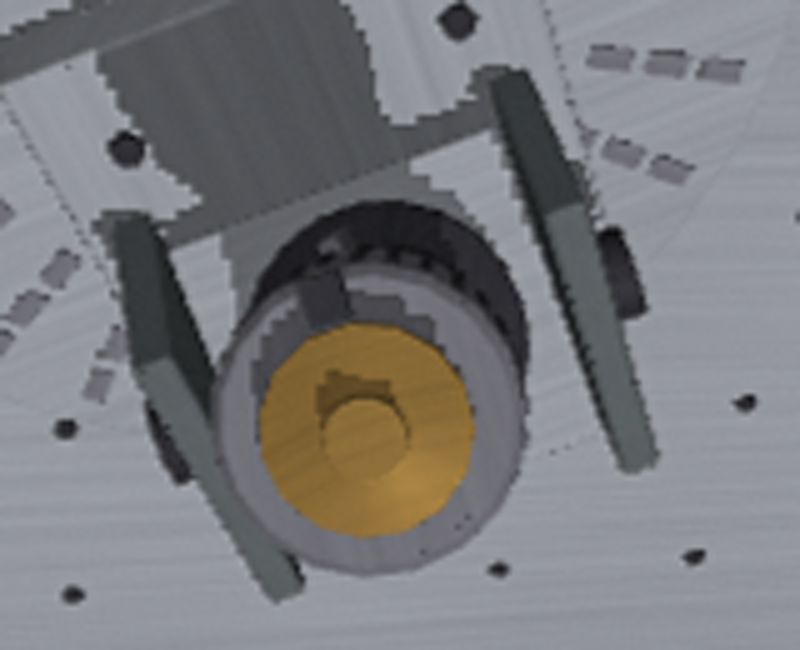

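{"fn": "jog_arm", "kwargs": {
  "steps": [
    {"dp": [0, 0, -0.25], "turn": [0.02, 0.009, -0.031], "claw": 1},
    {"dp": [0, -0.05, -0.5], "turn": [0.04, 0.018, -0.062], "claw": 1},
    {"dp": [-0.01, -0.06, -0.57], "turn": [0.06, 0.027, -0.093], "claw": 1},
    {"dp": [-0.02, -0.06, -0.57], "turn": [0.08, 0.036, -0.124], "claw": 1},
    {"dp": [-0.02, -0.06, -0.57], "turn": [0.1, 0.045, -0.1565], "claw": 1},
    {"dp": [-0.02, -0.06, -0.57], "turn": [0.102, 0.045, -0.16], "claw": 1},
    {"dp": [-0.02, -0.06, -0.57], "turn": [0.102, 0.045, -0.16], "claw": 1}
  ]
}}

```text
t: 3.25
ee_pos: [514.8, -49.7, 239.8]
orientation: [-1.428, -1.271, 0.273]
ft_force: [0.0, 0.2, 0.1]
width: 87.7
```

```bash
sed -i 's/tgt(-1.2)/tgt(-0.6)/' st.py; python3 st.py
```

```text
t 3.25 q [-0.365  0.107  2.187  0.869  0.56  -2.071] p [514.844 -49.745 239.79 ] F [0.004 0.215 0.072] M [-0.083  0.117 -0.026] w 87.7
s 110.79579040703476 perp [-0.414 -2.466 -0.968] Fa 0.0063550923440924625 Ma -0.004843723383863444
turn/pi to tgt [-0.     0.001  0.   ] deg 0.12997725094219037
110 dp/80 [0.01  0.033 0.004]
-19 dp/80 [ 0.855  0.41  -1.317]
```

{"fn": "jog_arm", "kwargs": {
  "steps": [
    {"dp": [0.15, 0.1, -0.2], "turn": [0, 0.001, 0], "claw": 1},
    {"dp": [0.3, 0.16, -0.44], "turn": [0, 0.001, 0], "claw": 1},
    {"dp": [0.43, 0.22, -0.66], "turn": [0, 0.001, 0], "claw": 1},
    {"dp": [0.43, 0.22, -0.66], "turn": [0, 0.001, 0], "claw": 1}
  ]
}}

```text
t: 3.58
ee_pos: [549.1, -31.5, 184.5]
orientation: [-1.425, -1.268, 0.279]
ft_force: [-0.7, -0.6, -1.0]
width: 87.8
```

```bash
python3 st.py;  python3 - <<'E'
from h import *
from workcell import ctrl
o=ctrl.get_obs(); d=ctrl.get_image("wrist"); cv2.imwrite("pics/w2.png",d["img"][:,:,::-1]); np.savez("w2.npz",pos=o["ee_pos"],ori=o["orientation"],**d)
E
python3 fit.py w2.npz
```

```text
t 3.5833 q [-0.292  0.258  2.172  1.06   0.443 -2.233] p [549.112 -31.517 184.546] F [-0.743 -0.57  -0.974] M [-0.11  0.08  0.  ] w 87.8
s 43.332680340340595 perp [-1.488  0.004 -0.95 ] Fa -0.2755411360821016 Ma 0.03875393107084549
turn/pi to tgt [ 0.    -0.001 -0.   ] deg 0.23793775880347837
110 dp/80 [-0.418 -0.195  0.695]
-19 dp/80 [ 0.427  0.182 -0.626]
w2.npz 1697 [573.24975205 -22.47181729   3.55951414] rms 1.0099276253353797
brass s [27.42789408 28.72762531 33.72245259] 2133 mean perp [-0.82126231  0.64343146 -0.34174763]
rim s [18.62426826 19.70590199 20.74296097 26.01146975] 1864
```

View pics/w2.png

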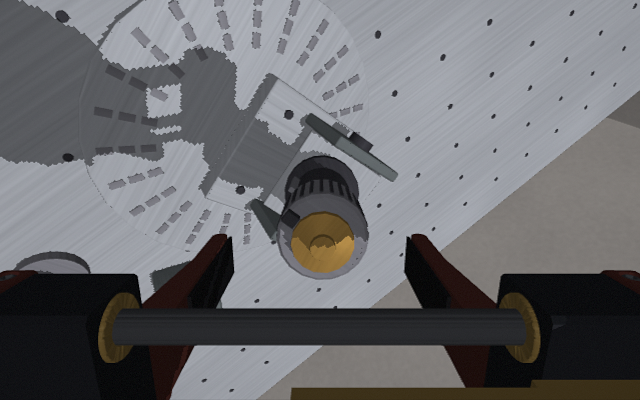

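The brass end at (322,245) is centred between the fingers, and all the fits agree. Final approach.

{"fn": "jog_arm", "kwargs": {
  "steps": [
    {"dp": [0.15, 0.06, -0.2], "turn": [0, 0, 0], "claw": 1},
    {"dp": [0.29, 0.12, -0.42], "turn": [0, 0, 0], "claw": 1},
    {"dp": [0.425, 0.18, -0.62], "turn": [0, -0.001, 0], "claw": 1},
    {"dp": [0.425, 0.18, -0.62], "turn": [0, -0.001, 0], "claw": 1}
  ]
}}

```text
t: 3.97
ee_pos: [583.0, -16.9, 135.1]
orientation: [-1.425, -1.271, 0.278]
ft_force: [-1.0, 0.2, -0.3]
width: 88.0
```

```bash
python3 st.py;  python3 - <<'E'
from h import *
from workcell import ctrl
d=ctrl.get_image("wrist"); cv2.imwrite("pics/w3.png",d["img"][:,:,::-1])
E
```

```text
t 3.9667 q [-0.237  0.397  2.138  1.306  0.373 -2.453] p [582.978 -16.933 135.109] F [-0.973  0.156 -0.262] M [-0.123  0.182  0.021] w 88.0
s -18.31136932417493 perp [0.085 0.19  0.109] Fa 0.25867256703801333 Ma 0.039061666459031454
turn/pi to tgt [-0.    -0.    -0.001] deg 0.16980526740573307
110 dp/80 [-0.841 -0.377  1.312]
-19 dp/80 [ 0.003 -0.    -0.008]
```

View pics/w3.png

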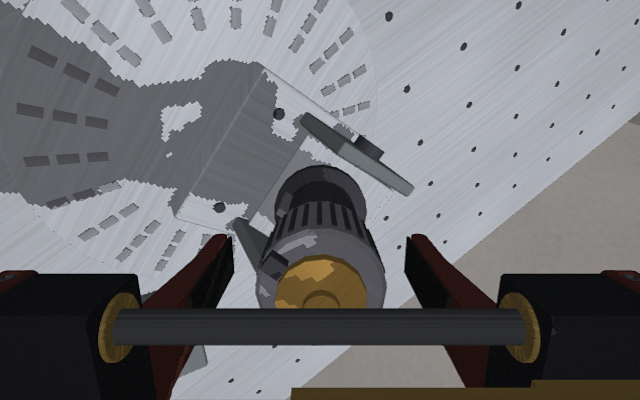

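Collar is centred between the pads at (322,270). Close.

{"fn": "jog_arm", "kwargs": {
  "steps": [
    {"dp": [0, 0, 0], "turn": [0, 0, 0], "claw": 0.6},
    {"dp": [0, 0, 0], "turn": [0, 0, 0], "claw": 0.4},
    {"dp": [0, 0, 0], "turn": [0, 0, 0], "claw": 0.4},
    {"dp": [0, 0, 0], "turn": [0, 0, 0], "claw": 0.4},
    {"dp": [0, 0, 0], "turn": [0, 0, 0], "claw": 0.4},
    {"dp": [0, 0, 0], "turn": [0, 0, 0], "claw": 0.4}
  ]
}}

```text
t: 4.52
ee_pos: [582.7, -16.9, 136.8]
orientation: [-1.424, -1.272, 0.277]
ft_force: [-5.2, -1.7, 6.7]
width: 53.2
```

```bash
python3 st.py
```

```text
t 4.5167 q [-0.238  0.394  2.138  1.301  0.375 -2.448] p [582.655 -16.872 136.826] F [-5.196 -1.712  6.663] M [-0.097  0.224  0.021] w 53.2
s -16.749890665682603 perp [0.58  0.616 0.547] Fa 8.579607241674385 Ma 0.015644514443185712
turn/pi to tgt [-0.    -0.    -0.001] deg 0.17577076360565397
110 dp/80 [-0.837 -0.378  1.291]
-19 dp/80 [ 0.007 -0.001 -0.03 ]
```

{"fn": "jog_arm", "kwargs": {
  "steps": [
    {"dp": [-0.02, -0.009, 0.031], "turn": [0, 0, 0], "claw": 0.4},
    {"dp": [-0.04, -0.018, 0.061], "turn": [0, 0, 0], "claw": 0.4},
    {"dp": [-0.06, -0.027, 0.092], "turn": [0, 0, 0], "claw": 0.4},
    {"dp": [-0.0786, -0.035, 0.123], "turn": [0, 0, 0], "claw": 0.4},
    {"dp": [-0.0786, -0.035, 0.123], "turn": [0, 0, 0], "claw": 0.4},
    {"dp": [-0.0786, -0.035, 0.123], "turn": [0, 0, 0], "claw": 0.4}
  ]
}}

```text
t: 5.02
ee_pos: [576.4, -19.7, 146.5]
orientation: [-1.424, -1.271, 0.277]
ft_force: [6.6, 2.6, -9.1]
width: 53.4
```

```bash
python3 st.py;  python3 - <<'E'
from h import *
from workcell import ctrl
o=ctrl.get_obs(); d=ctrl.get_image("wrist"); cv2.imwrite("pics/w4.png",d["img"][:,:,::-1]); np.savez("w4.npz",pos=o["ee_pos"],ori=o["orientation"],**d)
d=ctrl.get_image("side"); crop(d["img"],250,120,410,300,3.3,"pics/s4.png")
E
python3 fit.py w4.npz
```

```text
t 5.0167 q [-0.248  0.367  2.146  1.25   0.386 -2.402] p [576.418 -19.652 146.545] F [ 6.571  2.642 -9.107] M [-0.073 -0.078 -0.116] w 53.4
s -4.8720381057298585 perp [0.565 0.61  0.536] Fa -11.519722557007357 Ma -0.038488719657322014
turn/pi to tgt [-0.    -0.    -0.001] deg 0.17854836614041358
110 dp/80 [-0.759 -0.343  1.17 ]
-19 dp/80 [ 0.085  0.034 -0.151]
w4.npz 3274 [573.05892235 -22.19127999   3.54484805] rms 2.2338804515472455
brass s [30.70453688 31.58850503 33.81087893] 3286 mean perp [-1.90146204  1.44036168 -0.80532282]
rim s [30.36146063 31.43351313 34.42569057 37.75145895] 2604
```

View pics/w4.png

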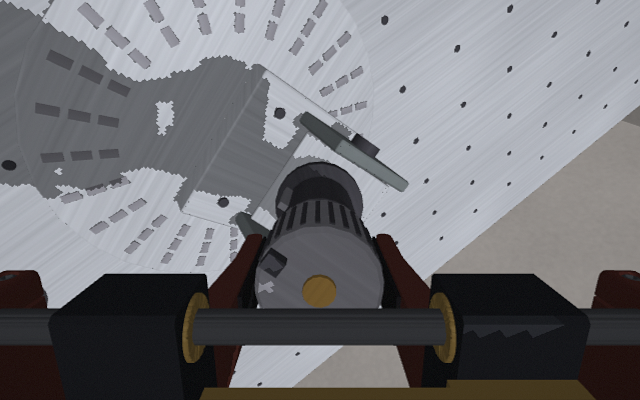

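View pics/s4.png

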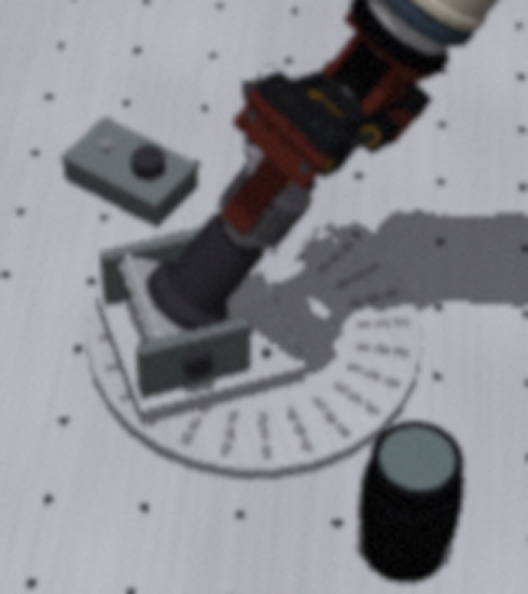

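Collar pulled about 11.8 mm (rim 19.7→31.4), with an axial force of 11.5 N, as expected. Now turn.

{"fn": "jog_arm", "kwargs": {
  "steps": [
    {"dp": [0, 0, 0], "turn": [0.0167, 0.0074, -0.0261], "claw": 0.4},
    {"dp": [0, 0, 0], "turn": [0.0334, 0.0149, -0.0521], "claw": 0.4},
    {"dp": [0, 0, 0], "turn": [0.05, 0.0223, -0.0782], "claw": 0.4},
    {"dp": [0, 0, 0], "turn": [0.0667, 0.0297, -0.1043], "claw": 0.4},
    {"dp": [0, 0, 0], "turn": [0.0834, 0.0372, -0.1304], "claw": 0.4},
    {"dp": [0, 0, 0], "turn": [0.1001, 0.0446, -0.1564], "claw": 0.4},
    {"dp": [0, 0, 0], "turn": [0.1168, 0.052, -0.1825], "claw": 0.4},
    {"dp": [0, 0, 0], "turn": [0.1334, 0.0594, -0.2086], "claw": 0.4},
    {"dp": [0, 0, 0], "turn": [0.1501, 0.0669, -0.2346], "claw": 0.4},
    {"dp": [0, 0, 0], "turn": [0.1668, 0.0743, -0.2607], "claw": 0.4},
    {"dp": [0, 0, 0], "turn": [0.1668, 0.0743, -0.2607], "claw": 0.4}
  ]
}}

```text
t: 6.03
ee_pos: [576.2, -19.8, 145.8]
orientation: [-1.281, -0.436, -0.413]
ft_force: [6.5, 1.8, -8.8]
width: 53.1
```

```bash
cat >> st.py <<'E'
x=Rc.as_matrix()[:,0]; x0=tgt(0).as_matrix()[:,0]
print("toolangle cw",np.arctan2(np.dot(np.cross(x0,x),-A),x0@x))
E
cat > rib.py <<'E'
from h import *
from workcell import ctrl
import sys
n=sys.argv[1]
o=ctrl.get_obs(); d=ctrl.get_image("wrist"); cv2.imwrite(f"pics/{n}.png",d["img"][:,:,::-1]); np.savez(n+".npz",pos=o["ee_pos"],ori=o["orientation"],**d)
E
python3 st.py; python3 rib.py w5; python3 fit.py w5.npz|tail -2
```

```text
t 6.0333 q [-0.248  0.369  2.147  1.261  0.384 -1.408] p [576.21  -19.805 145.799] F [ 6.535  1.811 -8.771] M [-0.328  0.229 -0.07 ] w 53.1
s -5.338972292810149 perp [0.114 0.348 0.172] Fa -11.031825483366646 Ma 0.06076240087056668
turn/pi to tgt [-0.168 -0.075  0.261] deg 57.5114282259571
110 dp/80 [-0.757 -0.341  1.179]
-19 dp/80 [ 0.088  0.036 -0.142]
toolangle cw 0.40376253832966685
brass s [30.30055119 31.19099393 33.82767743] 3298 mean perp [-0.19049955  2.52902025  0.59929129]
rim s [29.87943411 30.95677693 33.80255305 37.31302859] 2599
```

View pics/w5.png

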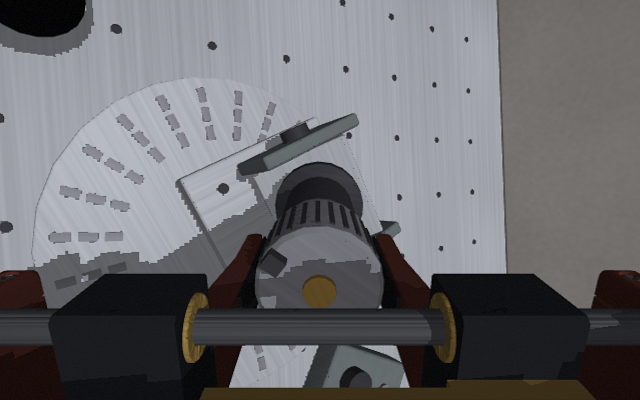

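```bash
python3 - <<'E'
from h import *
x0=tgt(0).as_matrix()[:,0]; e=-x0   # rib dir at angle 0
for n,px,sh in (("w1",(295,139),0),("w2",(290,217),0),("w4",(272,262),11.8),("w5",(272,262),11.4)):
    d=dict(np.load(n+".npz")); T=np.eye(4); T[:3,:3]=R.from_rotvec(d["ori"]).as_matrix(); T[:3,3]=d["pos"]; T=T@d["hand_eye"]
    f=200/np.tan(np.radians(float(d["fovy"]))/2)
    ray=T[:3,:3]@np.array([(px[0]-d["cx"])/f,(px[1]-d["cy"])/f,1]); o=T[:3,3]
    s=23+sh; t=((C+s*A-o)@A)/(ray@A); p=o+t*ray-C-s*A
    print(n,np.linalg.norm(p),"phi cw",np.arctan2(np.cross(e,p)@(-A),e@p))
E
```

```text
w1 22.578980962404398 phi cw 0.03292519489224289
w2 23.083118339280784 phi cw 0.04613371492527163
w4 22.82614052103883 phi cw 0.021846514075038757
w5 22.348113455215305 phi cw 1.0417083402030298
```

Collar angle from the rib is about 1.03 (tool angle + 0.63). I turn to about 1.5, then lower onto the land with a light downward bias.

{"fn": "jog_arm", "kwargs": {
  "steps": [
    {"dp": [0, 0, 0], "turn": [0.0167, 0.0074, -0.0261], "claw": 0.4},
    {"dp": [0, 0, 0], "turn": [0.0334, 0.0149, -0.0521], "claw": 0.4},
    {"dp": [0, 0, 0], "turn": [0.05, 0.0223, -0.0782], "claw": 0.4},
    {"dp": [0, 0, 0], "turn": [0.0667, 0.0297, -0.1043], "claw": 0.4},
    {"dp": [0, 0, 0], "turn": [0.079, 0.0352, -0.1234], "claw": 0.4},
    {"dp": [0.0065, 0.003, -0.0102], "turn": [0.079, 0.0352, -0.1234], "claw": 0.4},
    {"dp": [0.0131, 0.0058, -0.0205], "turn": [0.079, 0.0352, -0.1234], "claw": 0.4},
    {"dp": [0.0196, 0.0088, -0.0307], "turn": [0.079, 0.0352, -0.1234], "claw": 0.4},
    {"dp": [0.0262, 0.0117, -0.041], "turn": [0.079, 0.0352, -0.1234], "claw": 0.4},
    {"dp": [0.0262, 0.0117, -0.041], "turn": [0.079, 0.0352, -0.1234], "claw": 0.4},
    {"dp": [0.0262, 0.0117, -0.041], "turn": [0.079, 0.0352, -0.1234], "claw": 0.4}
  ]
}}

```text
t: 7.0
ee_pos: [578.0, -18.8, 142.4]
orientation: [-1.139, -0.04, -0.693]
ft_force: [2.0, 0.7, -4.2]
width: 53.1
```

```bash
python3 st.py
```

```text
t 7.0 q [-0.245  0.378  2.146  1.28   0.38  -0.956] p [578.036 -18.781 142.398] F [ 2.018  0.71  -4.202] M [-0.07   0.322  0.047] w 53.1
s -9.319908161361667 perp [-0.147  0.442  0.032] Fa -4.6651485065207225 Ma 9.440735580052876e-05
turn/pi to tgt [-0.246 -0.11   0.384] deg 84.40435516687558
110 dp/80 [-0.78  -0.354  1.221]
-19 dp/80 [ 0.065  0.023 -0.1  ]
toolangle cw 0.8731326867746947
```

{"fn": "jog_arm", "kwargs": {
  "steps": [
    {"dp": [0.0131, 0.0058, -0.0205], "turn": [0, 0, 0], "claw": 0.4},
    {"dp": [0.0131, 0.0058, -0.0205], "turn": [0, 0, 0], "claw": 0.4},
    {"dp": [0.0131, 0.0058, -0.0205], "turn": [0.0083, 0.0037, -0.013], "claw": 0.4},
    {"dp": [0.0131, 0.0058, -0.0205], "turn": [0.0167, 0.0074, -0.0261], "claw": 0.4},
    {"dp": [0.0131, 0.0058, -0.0205], "turn": [0.0167, 0.0074, -0.0261], "claw": 0.4}
  ]
}}

```text
t: 7.42
ee_pos: [579.1, -18.3, 141.0]
orientation: [-1.102, 0.047, -0.751]
ft_force: [0.2, 0.4, -0.6]
width: 53.4
```

```bash
python3 st.py
```

```text
t 7.4167 q [-0.243  0.382  2.145  1.29   0.378 -0.863] p [579.123 -18.312 140.96 ] F [ 0.193  0.419 -0.552] M [ 0.125  0.338 -0.18 ] w 53.4
s -11.176904115656914 perp [-0.032  0.477  0.115] Fa -0.651353542567877 Ma -0.29137745186377656
turn/pi to tgt [-0.263 -0.117  0.41 ] deg 90.265717133686
110 dp/80 [-0.793 -0.36   1.239]
-19 dp/80 [ 0.052  0.017 -0.082]
toolangle cw 0.9754327809872344
```

```bash
python3 rib.py w6; python3 fit.py w6.npz|tail -2
```

```text
brass s [27.43503104 28.82417214 33.73013321] 3145 mean perp [1.67509576 3.39239423 2.03855911]
rim s [24.26614604 25.29909053 28.68739349 31.73123984] 2582
```

View pics/w6.png

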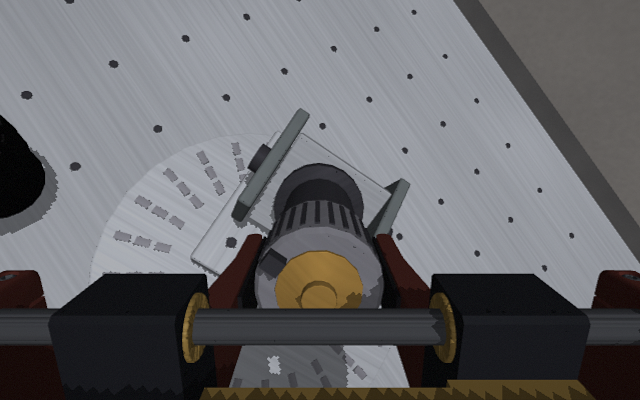

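Rim is now 5.6 mm above home, so it's below the land, and there's a clockwise moment drawing the collar on. The pin is on the slot's edge, so I turn slightly further with the collar free to sink.

{"fn": "jog_arm", "kwargs": {
  "steps": [
    {"dp": [0, 0, 0], "turn": [0.0067, 0.003, -0.0104], "claw": 0.4},
    {"dp": [0.0131, 0.0058, -0.0205], "turn": [0.0117, 0.0052, -0.0182], "claw": 0.4},
    {"dp": [0.0196, 0.0088, -0.0307], "turn": [0.0117, 0.0052, -0.0182], "claw": 0.4},
    {"dp": [0.0196, 0.0088, -0.0307], "turn": [0.0117, 0.0052, -0.0182], "claw": 0.4}
  ]
}}

```text
t: 7.8
ee_pos: [581.0, -17.4, 138.1]
orientation: [-1.077, 0.103, -0.787]
ft_force: [7.2, 3.9, -10.1]
width: 53.1
```

```bash
python3 st.py; python3 rib.py w7; python3 fit.py w7.npz|tail -2
```

```text
t 7.8 q [-0.241  0.39   2.142  1.304  0.376 -0.809] p [580.994 -17.436 138.089] F [  7.181   3.932 -10.11 ] M [ 0.101  0.185 -0.294] w 53.1
s -14.713740905454378 perp [-0.014  0.527  0.142] Fa -12.962234823258221 Ma -0.337047706170525
turn/pi to tgt [-0.275 -0.122  0.428] deg 94.09107807805468
110 dp/80 [-0.816 -0.371  1.275]
-19 dp/80 [ 0.028  0.006 -0.046]
toolangle cw 1.042197283319903
brass s [27.42049319 28.80101281 33.56685567] 2930 mean perp [2.32541408 3.95356767 2.6144631 ]
rim s [20.68043268 21.71694405 25.08775908 28.09268586] 2559
```

Rim is now 2 mm above home and pulling down. I follow it home, then release.

{"fn": "jog_arm", "kwargs": {
  "steps": [
    {"dp": [0.0131, 0.0058, -0.0205], "turn": [0.003, 0.0013, -0.0047], "claw": 0.4},
    {"dp": [0.0131, 0.0058, -0.0205], "turn": [0.003, 0.0013, -0.0047], "claw": 0.4},
    {"dp": [0.0131, 0.0058, -0.0205], "turn": [0.003, 0.0013, -0.0047], "claw": 0.4}
  ]
}}

```text
t: 8.1
ee_pos: [582.0, -17.0, 136.4]
orientation: [-1.07, 0.118, -0.797]
ft_force: [-0.8, -0.2, 0.5]
width: 53.2
```

```bash
python3 st.py
```

```text
t 8.1 q [-0.239  0.394  2.141  1.314  0.374 -0.8  ] p [582.026 -16.976 136.37 ] F [-0.843 -0.185  0.467] M [ 0.051  0.405 -0.091] w 53.2
s -16.770150073381384 perp [-0.059  0.507  0.107] Fa 0.8673066954916167 Ma -0.19588573468615225
turn/pi to tgt [-0.277 -0.124  0.432] deg 95.09708214629809
110 dp/80 [-0.829 -0.376  1.297]
-19 dp/80 [ 0.015  0.    -0.024]
toolangle cw 1.0597555325400398
```

{"fn": "jog_arm", "kwargs": {
  "steps": [
    {"dp": [0, 0, 0], "turn": [0, 0, 0], "claw": 0.7},
    {"dp": [0, 0, 0], "turn": [0, 0, 0], "claw": 1},
    {"dp": [0, 0, 0], "turn": [0, 0, 0], "claw": 1},
    {"dp": [0, 0, 0], "turn": [0, 0, 0], "claw": 1},
    {"dp": [0, 0, 0], "turn": [0, 0, 0], "claw": 1},
    {"dp": [0, 0, 0], "turn": [0, 0, 0], "claw": 1}
  ]
}}

```text
t: 8.6
ee_pos: [582.1, -17.0, 136.4]
orientation: [-1.07, 0.118, -0.797]
ft_force: [-0.1, 0.7, -0.3]
width: 87.5
```

```bash
python3 st.py; python3 rib.py w8; python3 fit.py w8.npz|tail -2
```

```text
t 8.6 q [-0.239  0.394  2.141  1.314  0.374 -0.801] p [582.067 -17.014 136.377] F [-0.115  0.73  -0.344] M [-0.138  0.206 -0.032] w 87.5
s -16.77655927607441 perp [-0.021  0.468  0.12 ] Fa -0.39247147426522405 Ma -0.0020733920401586102
turn/pi to tgt [-0.277 -0.124  0.432] deg 95.08957140480965
110 dp/80 [-0.83  -0.376  1.297]
-19 dp/80 [ 0.015  0.001 -0.024]
toolangle cw 1.0596246411279835
brass s [27.42314033 28.69481856 33.44986384] 2800 mean perp [2.64204514 4.33944058 2.9269823 ]
rim s [18.68279146 19.71185179 23.3139136  26.09385594] 2568
```

View pics/w8.png

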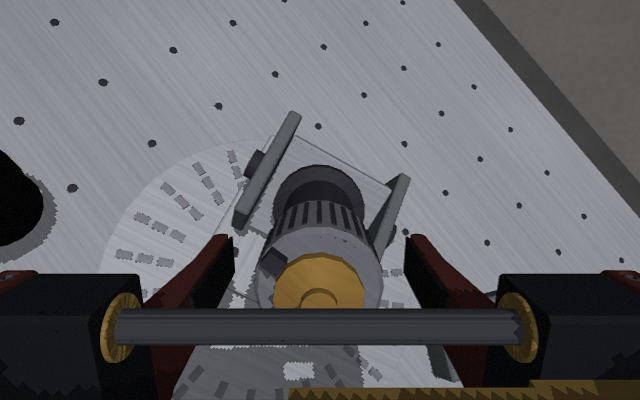

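Collar is free and fully home (rim 19.7, same as at the start), with the rib at (272,262). Retreat along the axis.

{"fn": "jog_arm", "kwargs": {
  "steps": [
    {"dp": [-0.13, -0.058, 0.2], "turn": [0, 0, 0], "claw": 1},
    {"dp": [-0.26, -0.117, 0.41], "turn": [0, 0, 0], "claw": 1},
    {"dp": [-0.41, -0.18, 0.64], "turn": [0, 0, 0], "claw": 1},
    {"dp": [-0.55, -0.245, 0.86], "turn": [0, 0, 0], "claw": 1},
    {"dp": [-0.55, -0.245, 0.86], "turn": [0, 0, 0], "claw": 1}
  ]
}}

```text
t: 9.07
ee_pos: [537.9, -37.4, 207.9]
orientation: [-1.07, 0.115, -0.799]
ft_force: [-0.2, 0.3, -0.4]
width: 88.0
```

{"fn": "jog_arm", "kwargs": {
  "steps": [
    {"dp": [-0.2, -0.09, 0.31], "turn": [0, 0, 0], "claw": 1},
    {"dp": [-0.45, -0.2, 0.7], "turn": [0, 0, 0], "claw": 1},
    {"dp": [-0.45, -0.2, 0.7], "turn": [0, 0, 0], "claw": 1}
  ]
}}

```text
t: 9.32
ee_pos: [502.1, -54.5, 268.0]
orientation: [-1.07, 0.11, -0.803]
ft_force: [1.0, 0.1, 1.4]
width: 87.4
```

```bash
python3 st.py; python3 rib.py w9; python3 fit.py w9.npz|tail -2; python3 - <<'E'
from h import *
from workcell import ctrl
d=ctrl.get_image("side"); cv2.imwrite("pics/s9.png",d["img"][:,:,::-1])
d=np.load("w9.npz");crop(d["img"],220,60,420,210,4,"pics/w9c.png")
for n in ("top","side"):
    d=ctrl.get_image(n)
    P=cloud(d); z=P[...,2]
    m=(d["range_z"]>0)&(z>25)&(z<140)&(P[...,0]>380)&(P[...,0]<900)&(abs(P[...,1])<300); cnt,lab,st,ce=cv2.connectedComponentsWithStats(m.astype(np.uint8))
    for i in range(1,cnt):
        if st[i,4]>80: q=P[lab==i]; print(n,st[i],q.min(0).round(),q.max(0).round(),np.median(q,0).round())
E
```

```text
t 9.3167 q [-0.392  0.037  2.184  0.802  0.62  -0.35 ] p [502.066 -54.514 267.999] F [1.048 0.087 1.375] M [-0.113  0.157 -0.002] w 87.4
s 141.71063050638108 perp [ 3.003 -0.015  1.917] Fa 0.5574119052155996 Ma 0.020816725768201698
turn/pi to tgt [-0.279 -0.12   0.431] deg 94.92272257649383
110 dp/80 [ 0.17   0.093 -0.349]
-19 dp/80 [ 1.015  0.469 -1.67 ]
toolangle cw 1.0567129199369598
brass s [27.44546665 28.82126604 33.76190408] 978 mean perp [0.32312362 0.55643599 0.36530533]
rim s [18.56117462 19.71146451 20.83397933 25.84049813] 934
top [385 143  40  44 938] [ 636. -230.   25.] [ 746. -133.   50.] [ 690. -182.   31.]
top [ 300  157   65   70 2041] [530. -82.  26.] [689.  76. 140.] [615.  10.  78.]
top [423 197  17  21 247] [ 555. -253.   62.] [ 601. -218.   92.] [ 574. -231.   84.]
top [248 241  31  31 751] [417. 119.  37.] [485. 186. 118.] [448. 150. 111.]
side [323 139  17  22 222] [ 558. -250.   26.] [ 603. -213.   90.] [ 576. -227.   78.]
side [269 155  40  28 589] [ 639. -232.   25.] [ 748. -130.   49.] [ 693. -174.   31.]
side [ 279  187   63   59 2513] [534. -69.  25.] [697.  79. 140.] [617.  17.  74.]
side [ 358  247   32   44 1132] [419. 122.  25.] [488. 191. 115.] [455. 173. 104.]
```

View pics/w9c.png

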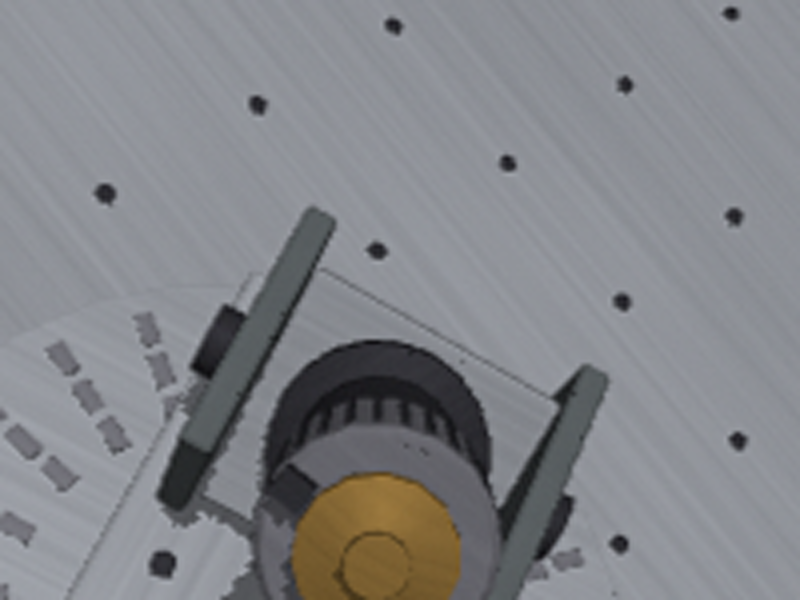

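View pics/s9.png

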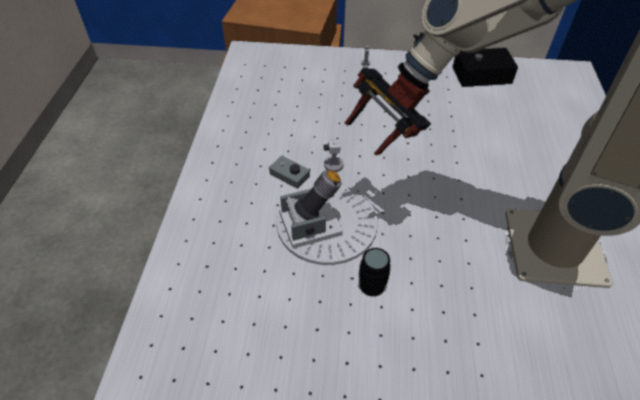

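The rib is at wrist pixel (293,182), about 1.7 rad from where it started. The rim is at home height, the neighbours haven't moved, and the gripper is clear. I let the arm settle, then hand in.

{"fn": "jog_arm", "kwargs": {
  "steps": [
    {"dp": [0, 0, 0], "turn": [0, 0, 0], "claw": 1},
    {"dp": [0, 0, 0], "turn": [0, 0, 0], "claw": 1},
    {"dp": [0, 0, 0], "turn": [0, 0, 0], "claw": 1}
  ]
}}

```text
t: 9.77
ee_pos: [501.9, -52.7, 261.8]
orientation: [-1.069, 0.117, -0.797]
ft_force: [-0.3, -0.1, -0.5]
width: 88.0
```

```bash
python3 rib.py w10; python3 fit.py w10.npz|tail -1; python3 -c "
from workcell import ctrl
print(ctrl.get_obs()['t']);print(ctrl.close_job())"
```

```text
rim s [18.6055028  19.75749903 20.8016791  25.93380095] 970
9.8167
the job is handed in; nothing more can be done
None
```

The sample holder is locked. I gripped the collar along its axis, pulled it back about 11.8 mm and turned it clockwise. I then let it rest on the land and felt for the slot, which it dropped into at about 1.65–1.7 rad. I followed it home, let go and backed off along the axis. The job was handed in at about 9.8 s.

**Last checks**
- **Collar height:** the rim read 19.7–19.8 mm above the axis point, the same as before the pull.
- **Collar turn:** about 1.69 rad, taken from the tool's angle and the rib measured before the slot search. That matches a slot near the low end of its range. In the last picture the rib sits where that turn puts it.
- **Neighbours:** in the depth images the lens, post clamp and shutter box are where they were, to within 1–2 mm on their median positions. I ran this check just before the final settling rows.
- **Robot:** the gripper was open and clear of everything. The largest axial force I read was about 13 N.

**Two readings disagreed**
- **Wrist-depth fit:** the first fit of the axis direction from far off was about 20° out from the other views. I ignored it, and a closer look then agreed with the fixed cameras to within 0.1°.
- **Gripper closing:** the tool was pushed up about 1.6 mm with roughly 8.6 N as the fingers closed. I found no cause, and it had no visible effect afterwards.

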